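Open a tight jar in the jar brace

ROBOT

A 6-joint arm with a two-finger parallel gripper is mounted at the origin on a cart in front of the work surface, level with it; the furniture and walls round the work are solid. World frame = base frame: x ahead of the robot, y to its left, z up, the work surface at z = 0. Lengths are in m, angles in rad, forces in N, time in s.
With the tool pointing down it reaches from about 0.25 to 0.775 m from the base axis. Payload 4 kg.
Tool frame: the origin (TCP) lies at the very end of the fingers, on their centre line; the grasp point (between the pads) lies 19 mm behind it; x points along the fingers, y is the direction in which the jaws open and shut, and the axes are right-handed (so a half turn about x gives the same grasp; the last joint's range is limited). The gripper opens to 94 mm and grips with 3 to 60 N. Pads are 16 mm wide; open, the fingers measure 119 mm over their backs; the gripper's body (75 mm by 177 mm) begins 78 mm behind the grasp point.
Start: joints at [-1.391, 0.087, 1.371, -0, 1.684, -0.103], TCP at [0.153, -0.528, 0.206] pointing down, gripper open.
Joint ranges: [-3.1, 3.1], [-0.76, 2.03], [0.27, 2.55], [-1.08, 4.22], [0.17, 2.65], [-2.57, 2.57]. Speed limits (rad/s): [2.79, 2.79, 3.14, 3.14, 3.14, 3.14].

INTERFACE

Orientations are given as [roll, pitch, yaw] about the fixed x, y, z axes, in that order (R = Rz(yaw) Ry(pitch) Rx(roll)).
In Python, from bench import robot gives the robot as it stands.
- The arm moves only by the tool carry_out, never from a script. Its argument "targets" is a list of rows, each a list of 5 numbers: the closure, from 0 (fully open) to 1 (shut), then the shift along the tool's x, y, z in cm, then the turn about the tool's x in degrees. In form: [[fingers, tx, ty, tz, turn], ...]. A call has 1 to 20 rows; each row shifts and turns the commanded pose from where the row before left it, along the tool's axes as they then stand; what a row does not reach is not made up. A row lasts 1/10 s, in which the tool goes at most 50 mm and 8.59 degrees, less where a joint would pass 70% of its speed; a pose out of reach is approached as far as the arm can. A call is refused whole if a number of a shift passes 5 or a number of a turn 8.59, either way. A call with a gripper value outside its range is refused whole. The fingers move at their own pace and stop on an object; the grip force is fixed at half the most. Time passes only in rows, so rows that do not move let the fingers close. It gives the time, the measured TCP pose, the force and the opening at its end, in the units of the state.
- robot.get_obs(): the state, without advancing time (a new reading comes with each control period).
- robot.snapshot(name): name is "side" or "top"; returns a dict with "image" (400x640x3 uint8, red, green, blue), "camera_matrix" (3x3 intrinsics, pixels), "pose" (4x4, takes a point from camera to world coordinates). Camera axes: x right, y up, looking along -z (the intrinsics and any distortion apply to the point x, -y, -z); pixel columns grow to the right and rows downward; lengths in m; the calibration is good to about 2 mm. A picture is of the moment at which its call begins. There is no depth.
- robot.close_job(): hands the job in, once; it reports no verdict.
The state is a dict: "time": time; "joint_positions": joint angles; "qvel": joint speeds; "joint_torque": joint torques, N m; "tool_pos": TCP position; "ee_rot": TCP orientation; "wrist_force": force on the tool from outside, world axes, zero at the start; "wrist_torque": the same for the moment, N m; "width": finger opening in m.
Only numpy, scipy, OpenCV 4.12 (cv2) and the standard library are available. Lean on these libraries where they do the work, as an engineer would, in place of code of your own. Each camera call takes 0.05 s, during which the arm holds its last target. There are 200 camera calls.

TASK

Stand the square amber jar in the square recess of the white jar brace and press it down fully home, so that the brace keeps it from turning. Then unscrew its tight red lid anticlockwise until the thread lets go, lift the lid straight off, and finish while still holding it level and clear, just above the open jar, a few centimetres at most, with the jar left upright and home in the brace. Do not tip the jar on the way, and leave the other things on the worktop where they are.

Things in the scene. Friction and masses are not known exactly. Their poses are not given: they have to be found in the camera images.
- jar: amber glass jar, paper label on two faces; square body 58 x 58 mm (edges rounded by 5 mm), 70 mm tall, then a shoulder and a round neck 40 mm across, rim 92 mm above the underside. Origin: centre of the underside; x, y square to its flat faces, z up. About 0.28 kg. Loose on the worktop, upright, its lid screwed tight (0.2 to 0.5 N m to start it), so unbraced it turns with the lid
- lid: round red metal lid, 56 mm across, 20 mm high, white liner inside, 0.1 kg. Origin: centre of its lower edge, 76 mm above the jar's underside while screwed on (flat top then at 96 mm); z up. It comes free after about 110 degrees (1.9 rad) anticlockwise seen from above, having risen 3.5 mm; from there to 150 degrees it lifts straight off. Tight for the first 60 degrees; a grip of 40 N turns it
- jar_mouth (a point): centre of the jar's mouth, in the plane of the rim, 92 mm above the jar's underside; moves with the jar. The neck carries a two-start thread for two lugs in the lid: beyond 150 degrees of turning they meet the next thread start; clockwise a stop holds the lid after 5 to 12 degrees
- brace: white jar brace with a grey foot, fixed to the worktop: block 94 x 180 mm (foot 104 x 190 mm), top 36 mm above the worktop, with a square recess and an empty round one of 52 mm. Origin: centre of its underside; y runs along its length from the square recess to the round one, z up
- recess_floor (a point): centre of the floor of the square recess, 38 mm from the brace's origin along its -y, 10 mm above the worktop; axes as the brace. The recess is 62 x 62 mm (2 mm of play on each side of the jar), sides along the brace's x and y, 26 mm deep, mouth chamfered by 3 mm; the jar fits in any of its four turns
- mug: bystander: speckled mug, 90 mm across, 107 mm tall, left of the work; origin at its underside
- teaspoon: bystander: steel teaspoon, 130 mm long, lying at the left front; origin at its underside
- glass: bystander: clear upturned drinking glass, 80 mm across, 91 mm tall, at the right back; origin at its underside
- mustard_jar: bystander: squat jar with a yellowish label and grey lid, 66 x 72 mm, 102 mm tall, at the right; origin at its underside
- scissors: bystander: scissors with black handles, 206 mm long, lying at the right front; origin at the underside
Things that resemble listed ones, but are neither listed nor needed, are in the scene too. There is more than one size of the lid; the job needs the largest. What is shaped like the jar but pink or yellow is not meant.

How it is judged:
By the outcome, as a careful person would: the job done as asked, in the order asked, and still so for the second after the job is handed in, while the arm keeps its last pose, push and grip.
It also fails if it takes over 54 s, if anything falls off the work surface, if the arm or the gripper's body presses on something with over 40 N, if the wrist force passes 120 N, or if a joint passes its speed limit or range.

## Working session

There is one attempt and no reset: what is moved stays moved. The work goes in short steps, Python scripts to look and compute and a tool call to move; the robot and the scene stay as the last step left them, time stands still between calls to the robot, and variables do not carry over. Pictures are saved under pics/ and viewed, about 8 in all and at most 12, crops included, and the job is handed in when it is done.

Besides the shell and the picture viewer there is one more tool, called after "Call:" by a JSON object that holds its "op" and its "data". carry_out: Moves the arm, as the interface text tells. Its arguments: {"type":"object","properties":{"targets":{"type":"array","items":{"type":"array","items":{"type":"number"}}}},"required":["targets"]}

```bash
ls; mkdir -p pics; python3 - <<'E'
from bench import robot
import cv2
o=robot.get_obs()
for k,v in o.items(): print(k,v)
for n in("top","side"):
    s=robot.snapshot(n); cv2.imwrite(f"pics/{n}0.png",s["image"][:,:,::-1]); print(n,s["camera_matrix"],s["pose"],[k for k in s])
E
```

```text
pics
time 0.0
joint_positions [-1.39110280e+00  8.79633303e-02  1.37221033e+00  9.76008250e-06
  1.68358031e+00 -1.03109288e-01]
qvel [ 2.86989979e-05 -8.96797627e-04  1.82162635e-03 -1.25104500e-03
 -3.45097906e-04 -1.03735777e-04]
joint_torque [ 2.44951502e-05 -3.40185213e+01 -3.02424538e+01  7.17397872e-02
  3.31868045e-02 -1.74907400e-04]
tool_pos [ 0.15337559 -0.52763192  0.2043219 ]
ee_rot [-1.67839379  1.56863499  1.74600277]
wrist_force [-0.80026669  0.08316911 -0.5569316 ]
wrist_torque [-0.00366361 -0.01216256  0.03679413]
width 0.09409804128225374
top [[428.12250726   0.         320.3104711 ]
 [  0.         428.12250726 193.36429769]
 [  0.           0.           1.        ]] [[-0.01913078  0.98842539 -0.15049673  0.27465306]
 [-0.99981582 -0.01868224  0.00439378 -0.06627816]
 [ 0.00153131  0.15055306  0.98860074  1.33853976]
 [ 0.          0.          0.          1.        ]] ['image', 'camera_matrix', 'pose']
side [[386.99026491   0.         317.5502137 ]
 [  0.         386.99026491 204.92025579]
 [  0.           0.           1.        ]] [[-0.86076644  0.28911126 -0.4189222  -0.15411264]
 [-0.50851287 -0.52444952  0.68291095  0.93414945]
 [-0.0222663   0.80085416  0.59844534  0.96648406]
 [ 0.          0.          0.          1.        ]] ['image', 'camera_matrix', 'pose']
```

View pics/top0.png

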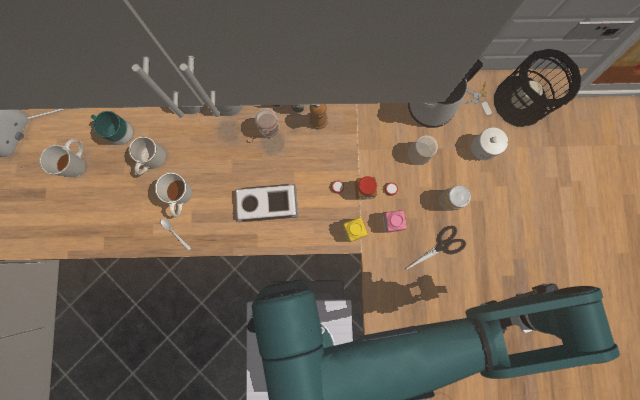

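View pics/side0.png

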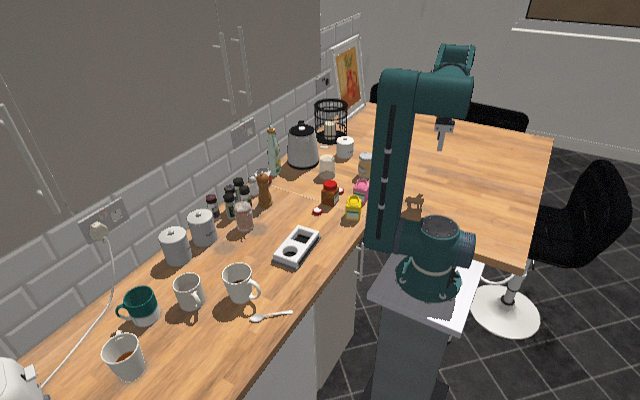

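The top view shows the amber jar with its red lid at (367,187). The small upturned red/white lids at (337,187) and (391,188) are decoys, and so are the yellow jar (355,230) and the pink jar (396,221). The brace is at (266,203), with its square recess at (278,201) and its round one at (250,204). The jar at (367,187) fits: amber body with the largest red lid. I'll confirm it in an enlarged crop.

```bash
cat > h.py <<'E'
import numpy as np, cv2
from bench import robot
def snap(n):
    s=robot.snapshot(n); return s["image"][:,:,::-1].copy(), s["camera_matrix"], s["pose"]
def ray(K,P,uv,z):
    uv=np.atleast_2d(uv).astype(float)
    d=np.c_[(uv[:,0]-K[0,2])/K[0,0],-(uv[:,1]-K[1,2])/K[1,1],-np.ones(len(uv))]@P[:3,:3].T
    o=P[:3,3]; return o+d*((z-o[2])/d[:,2])[:,None]
def proj(K,P,X):
    c=(np.atleast_2d(X)-P[:3,3])@P[:3,:3]
    return np.c_[K[0,0]*c[:,0]/-c[:,2]+K[0,2],K[1,1]*-c[:,1]/-c[:,2]+K[1,2]]
def mask(im,kind):
    h=cv2.cvtColor(im,cv2.COLOR_BGR2HSV); H,S,V=[h[:,:,i].astype(int) for i in range(3)]
    if kind=="red": m=((H<6)|(H>172))&(S>150)&(V>60)
    if kind=="white": m=(S<40)&(V>170)
    return m.astype(np.uint8)*255
def blobs(m,box,amin=20):
    x0,y0,x1,y1=box; k=np.zeros_like(m); k[y0:y1,x0:x1]=m[y0:y1,x0:x1]
    c,_=cv2.findContours(k,cv2.RETR_CCOMP,cv2.CHAIN_APPROX_NONE)
    return [q for q in c if cv2.contourArea(q)>amin]
E
python3 - <<'E'
from h import *
im,K,P=snap("top"); si,Ks,Ps=snap("side")
a=cv2.resize(im[165:245,225:415],None,fx=4,fy=4,interpolation=cv2.INTER_CUBIC)
b=cv2.resize(si[170:270,265:385],None,fx=2.6,fy=2.6,interpolation=cv2.INTER_CUBIC)
out=np.zeros((a.shape[0]+b.shape[0],760,3),np.uint8); out[:a.shape[0]]=a; out[a.shape[0]:,:b.shape[1]]=b
cv2.imwrite("pics/crop1.png",out)
for c in blobs(mask(im,"red"),(320,165,410,210)):
    (u,v),r=cv2.minEnclosingCircle(c); print("red",u,v,r,cv2.contourArea(c),ray(K,P,(u,v),.096))
for c in blobs(mask(im,"white"),(225,170,310,235)):
    r=cv2.minAreaRect(c); print("white",r,cv2.contourArea(c)); bp=cv2.boxPoints(r); print(ray(K,P,bp,.036).round(4).tolist())
for c in blobs(mask(si,"red"),(300,170,350,220)):
    r=cv2.boundingRect(c); print("side red",r)
E
```

```text
red 367.0 185.5 9.013978004455566 219.5 [[ 0.48462856 -0.20970158  0.096     ]]
white ((265.4413757324219, 201.79656982421875), (29.232011795043945, 57.8827018737793), 85.2363510131836) 1599.0
[[0.4895, 0.1893, 0.036], [0.5012, 0.0115, 0.036], [0.4107, 0.0049, 0.036], [0.3994, 0.1809, 0.036]]
white ((249.50003051757812, 203.00001525878906), (17.677669525146484, 19.091880798339844), 45.0) 267.0
[[0.4464, 0.1854, 0.036], [0.4875, 0.1443, 0.036], [0.448, 0.1057, 0.036], [0.4072, 0.1469, 0.036]]
white ((278.0029296875, 200.53822326660156), (22.855560302734375, 22.778860092163086), 85.60128784179688) 473.0
[[0.4865, 0.0957, 0.036], [0.4907, 0.0257, 0.036], [0.42, 0.0209, 0.036], [0.4159, 0.0904, 0.036]]
side red (324, 180, 13, 11)
```

View pics/crop1.png

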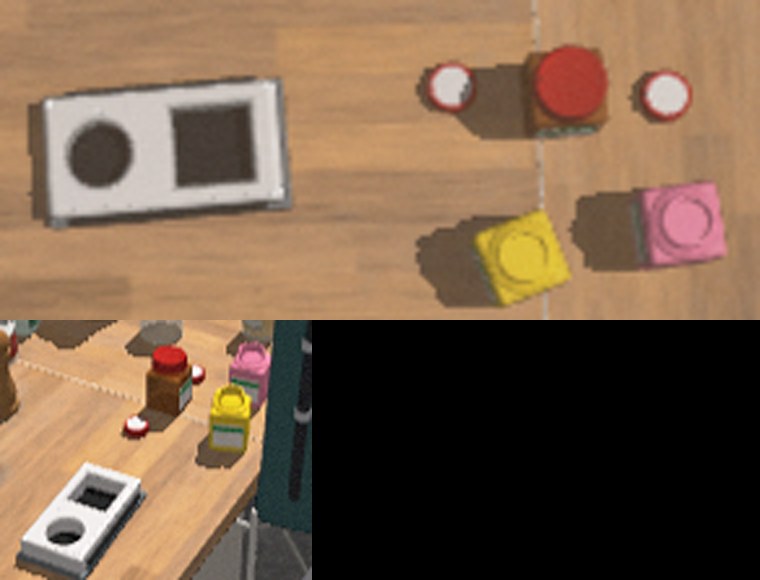

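The crop confirms the target: an amber square jar with a paper label and the largest red lid. The yellow and pink ones differ in colour and have no lid, and the two lids lying beside the jar are smaller. The brace's square recess is its right, -y end. Next I refine the jar centre and yaw, and the recess.

```bash
python3 - <<'E'
from h import *
im,K,P=snap("top"); si,Ks,Ps=snap("side")
for n,i,k,p,box in(("top",im,K,P,(350,170,385,205)),("side",si,Ks,Ps,(318,172,345,210))):
    h=cv2.cvtColor(i,cv2.COLOR_BGR2HSV); H,S,V=[h[:,:,j].astype(int) for j in range(3)]
    red=(((H<5)|(H>172))&(S>130)).astype(np.uint8)*255
    c=max(blobs(red,box),key=cv2.contourArea); x,y,w,hh=cv2.boundingRect(c)
    print(n,"lid bbox",x,y,w,hh,"ctr z.086",ray(k,p,(x+(w-1)/2,y+(hh-1)/2),.086).round(4))
    x0,y0,x1,y1=box
    print("H row",H[(y0+y1)//2+3,x0:x1].tolist()); print("S",S[(y0+y1)//2+3,x0:x1].tolist())
    body=((H<13)&(S>165)|((H<5)|(H>172))&(S>130)|((H>40)&(H<100)&(S>30))).astype(np.uint8)*255
    c=max(blobs(body,box),key=cv2.contourArea); r=cv2.minAreaRect(c); print("body",r, cv2.boundingRect(c))
    cv2.imwrite(f"pics/m_{n}.png",body)
# base corner prediction for yaw checks
for yaw in(-4,0,4):
    t=np.radians(yaw); R=np.array([[np.cos(t),-np.sin(t)],[np.sin(t),np.cos(t)]])
    q=np.array([[-29,-29],[-29,29],[29,29],[29,-29]])/1000@R.T+[.4835,-.2097]
    print(yaw,proj(K,P,np.c_[q,np.full(4,.07)]).round(1).tolist())
m=cv2.imread("pics/crop1.png")[20:160,490:640]
cv2.imwrite("pics/jar.png",np.hstack([cv2.resize(m,None,fx=2.6,fy=2.6),cv2.resize(cv2.imread("pics/m_top.png")[170:205,345:390],(390,364),interpolation=0)]))
from scipy.spatial.transform import Rotation as Ro
print(Ro.from_euler("xyz",robot.get_obs()["ee_rot"]).as_matrix().round(3))
E
```

```text
top lid bbox 359 177 17 17 ctr z.086 [[ 0.4878 -0.2109  0.086 ]]
H row [15, 15, 14, 15, 14, 13, 13, 14, 13, 8, 6, 4, 3, 3, 3, 3, 3, 3, 3, 4, 3, 3, 3, 3, 3, 7, 14, 15, 15, 15, 15, 15, 15, 15, 14]
S [104, 101, 110, 106, 110, 115, 131, 135, 149, 142, 152, 173, 182, 178, 175, 180, 178, 180, 178, 183, 177, 181, 179, 175, 173, 166, 143, 118, 112, 114, 115, 117, 112, 109, 110]
body ((367.0, 185.5), (17.0, 16.0), 90.0) (359, 177, 17, 18)
side lid bbox 324 180 13 11 ctr z.086 [[ 0.4868 -0.212   0.086 ]]
H row [16, 15, 16, 15, 12, 13, 13, 13, 13, 14, 12, 14, 13, 13, 14, 14, 14, 12, 39, 66, 68, 2, 0, 9, 13, 16, 16]
S [114, 117, 117, 143, 179, 164, 157, 171, 170, 184, 181, 179, 185, 170, 191, 187, 183, 147, 50, 112, 62, 162, 169, 132, 124, 110, 113]
body ((332.4792785644531, 187.8516845703125), (20.34614372253418, 14.200778007507324), 48.36646270751953) (324, 180, 20, 19)
-4 [[375.4, 197.4], [356.1, 196.4], [356.8, 177.4], [376.0, 178.3]]
0 [[376.1, 196.7], [356.7, 197.1], [356.1, 178.0], [375.3, 177.7]]
4 [[376.7, 196.0], [357.4, 197.7], [355.5, 178.7], [374.6, 177.0]]
[[-0.     0.279 -0.96 ]
 [ 0.001 -0.96  -0.279]
 [-1.    -0.001 -0.   ]]
```

View pics/jar.png

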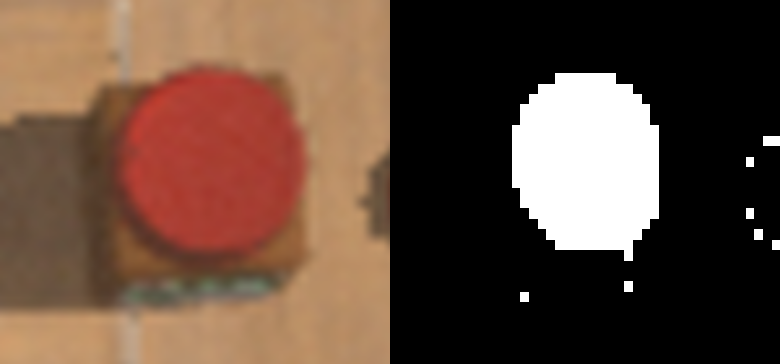

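Both views put the lid axis at about (0.4865, -0.2115). The jar's yaw is about +3.3° and the brace's about +3.7°, so no re-turning is needed. I'll align the jaws with world y, which leaves J6 room to unscrew, and go above the lid.

Call:
{"op": "carry_out", "data": {"targets": [[0,0,0,0,8.1],[0,0,0,0,8.1],[0,0,-1.98,-2.08,0],[0,0,-1.98,-2.08,0],[0,0,-1.98,-2.08,0],[0,0,-1.98,-2.08,0],[0,0,-1.98,-2.08,0],[0,0,-1.98,-2.08,0],[0,0,-1.98,-2.08,0],[0,0,-1.98,-2.08,0],[0,0,-1.98,-2.08,0],[0,0,-1.98,-2.08,0],[0,0,-1.98,-2.08,0],[0,0,-1.98,-2.08,0],[0,0,-1.98,-2.08,0],[0,0,-1.98,-2.08,0],[0,0,-1.98,-2.08,0],[0,0,-1.98,-2.08,0],[0,0,0,0,0],[0,0,0,0,0]]}}

```text
time: 2.3
tool_pos: [0.4862, -0.2111, 0.2052]
ee_rot: [0.378, 1.57, -2.763]
wrist_force: [0.3, 0.5, -0.5]
width: 0.094
```

Call:
{"op": "carry_out", "data": {"targets": [[0,2,0,0,0],[0,2,0,0,0],[0,2,0,0,0],[0,2,0,0,0],[0,2,0,0,0],[0,1.6,0,0,0],[0,1,0,0,0],[0,0.5,0,0,0],[0,0,0,0,0],[0,0,0,0,0]]}}

```text
time: 3.3
tool_pos: [0.4866, -0.2119, 0.0754]
ee_rot: [2.536, 1.569, -0.606]
wrist_force: [-1.1, -0.1, -0.1]
width: 0.0943
```

```bash
python3 - <<'E'
from h import *
o=robot.get_obs(); print(o["tool_pos"],o["joint_positions"])
im,K,P=snap("top"); si,Ks,Ps=snap("side")
a=cv2.resize(im[160:225,330:410],(640,520),interpolation=cv2.INTER_CUBIC)[:300]
b=cv2.resize(si[150:230,290:370],(600,600),interpolation=cv2.INTER_CUBIC)[150:450]
out=np.zeros((600,640,3),np.uint8); out[:300]=a; out[300:,:600]=b
cv2.imwrite("pics/g.png",out)
E
```

```text
[ 0.4866472  -0.21190532  0.0753896 ] [-5.17423064e-01  1.06248104e-01  1.61201466e+00 -1.44176989e-04
  1.42171630e+00  1.05373981e+00]
```

View pics/g.png

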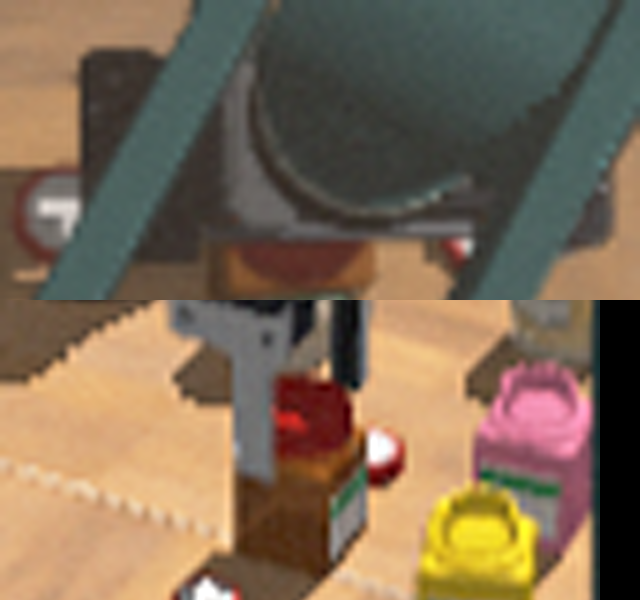

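The fingers straddle the lid, tips at shoulder height. Close.

Call:
{"op": "carry_out", "data": {"targets": [[1,0,0,0,0],[1,0,0,0,0],[1,0,0,0,0],[1,0,0,0,0],[1,0,0,0,0],[1,0,0,0,0],[1,0,0,0,0],[1,0,0,0,0]]}}

```text
time: 4.2
tool_pos: [0.4862, -0.2111, 0.0744]
ee_rot: [-1.449, 1.57, 1.693]
wrist_force: [-0.3, 1.6, -0.6]
width: 0.0554
```

Call:
{"op": "carry_out", "data": {"targets": [[1,-0.5,0,0,0],[1,-1,0,0,0],[1,-1.5,0,0,0],[1,-1.5,0,0,0],[1,-1.5,0,0,0],[1,-1,0,0,0],[1,-0.5,0,0,0],[1,-0.5,0,0,0],[1,0,0,0,0],[1,0,0,0,0]]}}

```text
time: 5.2
tool_pos: [0.4859, -0.2112, 0.1539]
ee_rot: [-0.463, 1.57, 2.678]
wrist_force: [-0.1, 0.3, -4.4]
width: 0.0557
```

Call:
{"op": "carry_out", "data": {"targets": [[1,0,-0.5,0,0],[1,0,-1,0.1,0],[1,0,-1.5,0.2,0],[1,0,-1.5,0.2,0],[1,0,-1.75,0.2,0],[1,0,-1.75,0.25,0],[1,0,-1.75,0.25,0],[1,0,-1.75,0.25,0],[1,0,-1.75,0.25,0],[1,0,-1.75,0.25,0],[1,0,-1.75,0.25,0],[1,0,-1.75,0.2,0],[1,0,-1.75,0.2,0],[1,0,-1.75,0.2,0],[1,0,-1.75,0.2,0],[1,0,-1.5,0.2,0],[1,0,-1,0.1,0],[1,0,-0.5,0.05,0],[1,0,0,0,0],[1,0,0,0,0]]}}

```text
time: 7.2
tool_pos: [0.4527, 0.0559, 0.1545]
ee_rot: [1.863, 1.57, -1.278]
wrist_force: [-0.0, 0.4, -4.1]
width: 0.0556
```

```bash
python3 - <<'E'
from h import *
o=robot.get_obs(); print(o["tool_pos"],o["joint_positions"],o["wrist_force"],o["width"])
im,K,P=snap("top"); si,Ks,Ps=snap("side")
p=o["tool_pos"]; print(proj(K,P,p),proj(Ks,Ps,p))
a=im[170:235,225:305]; a=cv2.resize(a,(400,325),interpolation=cv2.INTER_CUBIC)
b=cv2.resize(si[170:280,255:345],(490,599),interpolation=cv2.INTER_CUBIC)
out=np.zeros((600,800,3),np.uint8); out[:325,:310]=a[:,:310]; out[:599,310:]=b
cv2.imwrite("pics/h.png",out); cv2.imwrite("pics/side_raw.png",si)
E
```

```text
[0.45273507 0.0558966  0.15450771] [-1.06597029e-03 -1.08289893e-01  1.66535388e+00 -6.29871432e-04
  1.58433833e+00  1.56968706e+00] [-0.04557952  0.41082425 -4.10218651] 0.05558448069338262
[[274.74649851 194.98169529]] [[300.89367414 209.02979236]]
```

View pics/h.png

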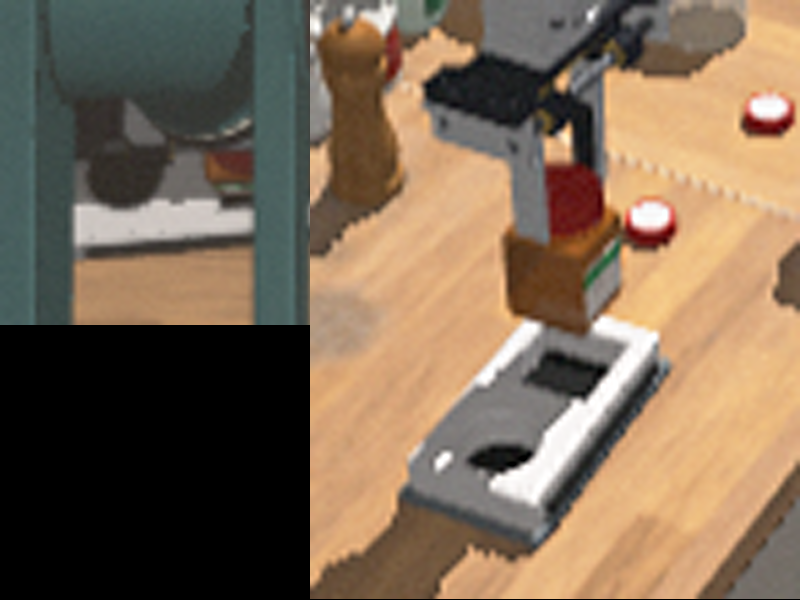

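The side view shows the jar hanging upright over the square recess, base corners at (507,297), (585,332) and (618,300) in the crop. I compute the jar centre from those corners and re-measure the recess rim.

```bash
python3 - <<'E'
from h import *
o=robot.get_obs(); im,K,P=snap("top"); si,Ks,Ps=snap("side")
c=np.array([[507,297],[585,332],[618,300]],float); uv=np.c_[255+(c[:,0]-310)/5.444-.5,170+c[:,1]/5.445-.5]
q=ray(Ks,Ps,uv,.080)[:,:2]; print("corners",q.round(4).tolist(),"ctr",(q[0]+q[2])/2, "sides",np.linalg.norm(q[1]-q[0]),np.linalg.norm(q[2]-q[1]))
for t in (3,4):
  a=np.radians(t);R=np.array([[np.cos(a),-np.sin(a)],[np.sin(a),np.cos(a)]])
  s=np.array([[28,28],[-28,28],[-28,-28]])/1000@R.T+[.4527,.0559]
  print("pred jar corners",proj(Ks,Ps,np.c_[s,np.full(3,.08)]).round(1).tolist(),"meas",uv.round(1).tolist())
# recess rim in the first side picture: dark+white contours
s0=cv2.imread("pics/side0.png"); t0=cv2.imread("pics/top0.png")
for n,i,k,p,box in(("side",s0,Ks,Ps,(270,222,325,272)),("top",t0,K,P,(230,180,302,226))):
    for c in blobs(mask(i,"white"),box,40):
        r=cv2.minAreaRect(c); M=cv2.moments(c); u=(M["m10"]/M["m00"],M["m01"]/M["m00"]); print(n,cv2.contourArea(c),u,ray(k,p,u,.036).round(4))
a=np.radians(3.7)
for ctr in([.453,.0585],):
  R=np.array([[np.cos(a),-np.sin(a)],[np.sin(a),np.cos(a)]]); s=np.array([[34,34],[-34,34],[-34,-34],[34,-34]])/1000@R.T+ctr
  print("pred rim",proj(Ks,Ps,np.c_[s,np.full(4,.036)]).round(1).tolist())
cv2.imwrite("pics/br.png",cv2.resize(s0[220:275,268:330],None,fx=10,fy=10,interpolation=cv2.INTER_CUBIC))
E
```

```text
corners [[0.4927, 0.0683], [0.4287, 0.0733], [0.4268, 0.0352]] ctr [0.45975689 0.05175348] sides 0.06420596418749099 0.03807116223678578
pred jar corners [[291.2, 227.9], [304.9, 232.4], [312.5, 223.3]] meas [[290.7, 224.0], [305.0, 230.5], [311.1, 224.6]]
pred jar corners [[291.2, 228.0], [305.1, 232.4], [312.4, 223.2]] meas [[290.7, 224.0], [305.0, 230.5], [311.1, 224.6]]
side 822.0 (296.0581914030819, 243.2287104622871) [[0.4485 0.1051 0.036 ]]
side 146.0 (289.61529680365294, 250.92465753424656) [[0.4465 0.1491 0.036 ]]
side 221.5 (301.78480060195636, 235.82693754702782) [[0.452  0.0616 0.036 ]]
top 1600.0 (265.5928125, 201.79416666666665) [[0.45   0.0963 0.036 ]]
top 267.0 (249.3801498127341, 203.03370786516854) [[0.4471 0.146  0.036 ]]
top 473.0 (278.0169133192389, 200.56800563777307) [[0.453  0.0581 0.036 ]]
pred rim [[289.2, 238.2], [305.8, 243.7], [314.6, 232.3], [298.4, 227.2]]
```

View pics/br.png

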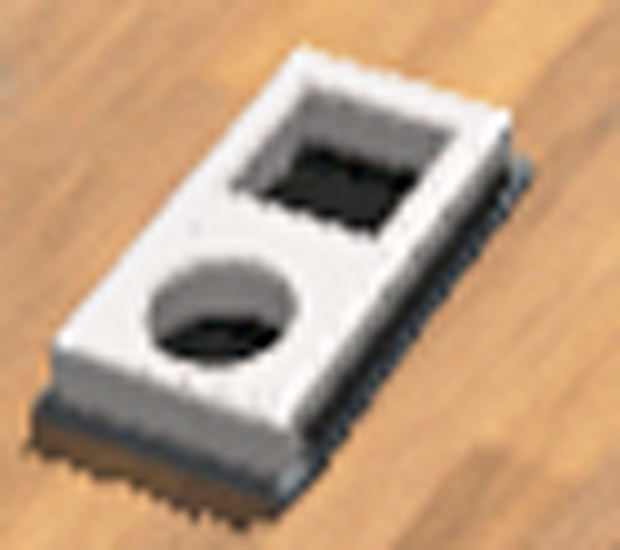

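```bash
python3 - <<'E'
from h import *
_,Ks,Ps=snap("side"); si=cv2.imread("pics/side_raw.png")
for v in range(213,232,2):
    print(v,[tuple(int(t) for t in x) and f"{x[2]}/{x[0]}" for x in si[v,287:317]])
for t in(0,3.5,7,10):
  a=np.radians(t);R=np.array([[np.cos(a),-np.sin(a)],[np.sin(a),np.cos(a)]])
  th=np.linspace(0,np.pi/2,7); arc=lambda sx,sy:np.c_[sx*(24+5*np.cos(th)),sy*(24+5*np.sin(th))]
  s=np.vstack([arc(x,y) for x in(1,-1) for y in(1,-1)])/1000@R.T+[.4527,.0559]
  near=np.array([[-27.5,27.5]])/1000@R.T+[.4527,.0559]
  for z in(.08,.12):
    e=proj(Ks,Ps,np.c_[s,np.full(len(s),z)]); n=proj(Ks,Ps,np.c_[near,[[z]]])
    print(t,z,"sil",e[:,0].min().round(2),e[:,0].max().round(2),"near",n.round(2),"bottom v",e[:,1].max().round(1),"R at",e[e[:,0].argmax()].round(1),"L at",e[e[:,0].argmin()].round(1))
E
```

```text
213 ['227/129', '228/129', '230/134', '160/82', '110/31', '120/39', '114/69', '113/83', '115/87', '111/104', '112/114', '110/121', '117/32', '120/26', '121/14', '120/27', '122/27', '136/37', '120/24', '143/34', '139/32', '113/29', '97/27', '102/28', '102/71', '106/53', '101/36', '98/15', '99/20', '100/19']
215 ['228/130', '220/123', '225/126', '158/78', '87/26', '76/21', '81/31', '84/33', '91/28', '91/27', '92/31', '112/39', '109/24', '117/26', '131/33', '153/39', '168/43', '159/40', '153/31', '124/29', '97/24', '102/30', '161/123', '125/114', '34/55', '201/92', '210/111', '103/59', '100/49', '101/49']
217 ['211/119', '213/119', '228/131', '162/82', '78/28', '82/28', '85/29', '83/28', '84/30', '86/32', '94/37', '100/34', '100/36', '101/35', '103/31', '106/33', '114/35', '118/29', '103/33', '103/28', '111/63', '101/83', '42/62', '62/73', '115/113', '234/107', '238/130', '233/130', '232/128', '229/130']
219 ['223/128', '226/132', '234/138', '201/110', '86/30', '83/24', '86/26', '86/34', '89/37', '93/23', '103/34', '100/31', '103/33', '101/32', '103/32', '100/30', '104/33', '104/35', '1
[... 2136 characters left out ...]
l 290.48 312.17 near [[303.82 223.61]] bottom v 223.7 R at [312.2 215.2] L at [290.5 218.5]
3.5 0.08 sil 291.33 312.35 near [[304.98 232.3 ]] bottom v 232.4 R at [312.4 223.5] L at [291.3 227.7]
3.5 0.12 sil 290.61 312.01 near [[304.49 223.48]] bottom v 223.5 R at [312.  214.8] L at [290.6 218.9]
7 0.08 sil 291.5 312.16 near [[305.62 232.14]] bottom v 232.2 R at [312.2 223.1] L at [291.5 228.1]
7 0.12 sil 290.78 311.81 near [[305.15 223.32]] bottom v 223.4 R at [311.8 214.4] L at [290.8 219.3]
10 0.08 sil 291.67 311.97 near [[306.16 231.98]] bottom v 232.1 R at [312. 223.] L at [291.7 228.4]
10 0.12 sil 290.96 311.62 near [[305.7  223.16]] bottom v 223.3 R at [311.6 214.3] L at [291.  219.7]
```

Rim corners in both views agree with a recess at (0.453, 0.0583), yaw 3.7°. The jar's silhouette fits the TCP position to under 1 mm, with yaw about 4°. Nudge +y by 2.4 mm and go down.

Call:
{"op": "carry_out", "data": {"targets": [[1,0.5,-0.24,0,0],[1,1,0,0,0],[1,1,0,0,0],[1,0.8,0,0,0],[1,0.5,0,0,0],[1,0,0,0,0],[1,0.3,0,0,0],[1,0.3,0,0,0],[1,0.3,0,0,0],[1,0.2,0,0,0],[1,0,0,0,0]]}}

```text
time: 8.55
tool_pos: [0.4525, 0.0586, 0.1051]
ee_rot: [0.023, 1.57, -3.118]
wrist_force: [-0.7, 0.2, -4.3]
width: 0.0556
```

Call:
{"op": "carry_out", "data": {"targets": [[1,0.3,0,0,0],[1,0.3,0,0,0],[1,0.3,0,0,0],[1,0.3,0,0,0],[1,0.3,0,0,0],[1,0.2,0,0,0],[1,0.2,0,0,0],[1,0,0,0,0]]}}

```text
time: 9.35
tool_pos: [0.4526, 0.0586, 0.0861]
ee_rot: [0.072, 1.57, -3.069]
wrist_force: [0.6, 0.8, -4.8]
width: 0.0559
```

Call:
{"op": "carry_out", "data": {"targets": [[1,0.1,0,0,0],[1,0.1,0,0,0],[1,0.1,0,0,0],[1,0,0,0,0]]}}

```text
time: 9.75
tool_pos: [0.4531, 0.0587, 0.0844]
ee_rot: [-2.956, 1.57, 0.186]
wrist_force: [-2.1, 0.7, 1.4]
width: 0.0558
```

Call:
{"op": "carry_out", "data": {"targets": [[1,0.1,0,0,0],[1,0.1,0,0,0],[1,0.1,0,0,0],[1,0,0,0,0]]}}

```text
time: 10.15
tool_pos: [0.4536, 0.0588, 0.084]
ee_rot: [-3.019, 1.568, 0.123]
wrist_force: [-5.7, 1.5, 14.4]
width: 0.0555
```

Home: firm contact at TCP z 0.084, i.e. base at 10 mm, under 14 N. Start unscrewing (negative turn), rising with the thread.

Call:
{"op": "carry_out", "data": {"targets": [[1,0,0,0,-4],[1,0,0,0,-4],[1,0,0,0,-4],[1,0,0,0,-4],[1,-0.03,0,0,-4],[1,-0.03,0,0,-4],[1,0,0,0,0]]}}

```text
time: 10.85
tool_pos: [0.4545, 0.0585, 0.0844]
ee_rot: [2.654, 1.566, -0.067]
wrist_force: [-3.0, 1.3, 10.8]
width: 0.0558
```

```bash
python3 - <<'E'
from bench import robot
o=robot.get_obs(); print(o["wrist_torque"],o["wrist_force"],o["joint_positions"],o["joint_torque"],o["width"])
E
```

```text
[0.15567521 0.59279941 0.11328928] [-2.9936899   1.30083284 10.83081291] [ 4.37877834e-03 -6.51534755e-02  1.76796486e+00 -3.75284521e-04
  1.43359474e+00  1.15500656e+00] [ -0.73741805 -21.63214803 -25.55564404  -0.23454141  -1.15937144
  -0.13725759] 0.055846697826678615
```

Call:
{"op": "carry_out", "data": {"targets": [[1,-0.02,0,0,-6],[1,-0.02,0,0,-6],[1,-0.02,0,0,-6],[1,-0.02,0,0,-6],[1,-0.02,0,0,-6]]}}

```text
time: 11.35
tool_pos: [0.4548, 0.0582, 0.0855]
ee_rot: [2.046, 1.565, -0.149]
wrist_force: [-2.5, 0.3, 10.8]
width: 0.0559
```

```bash
python3 - <<'E'
from h import *
o=robot.get_obs(); print(o["wrist_torque"],o["wrist_force"],o["joint_positions"],o["joint_torque"][5],o["width"])
si,Ks,Ps=snap("side"); im,K,P=snap("top")
b=cv2.resize(si[175:265,255:345],(600,600),interpolation=cv2.INTER_CUBIC)
cv2.imwrite("pics/u1.png",b)
E
```

```text
[ 0.00397789  0.49303384 -0.13109941] [-2.46597943  0.30725494 10.77479205] [ 4.13017176e-03 -6.59472230e-02  1.76637835e+00 -9.01306014e-04
  1.43537082e+00  6.28655438e-01] 0.7332229055464268 0.05585972088213782
```

View pics/u1.png

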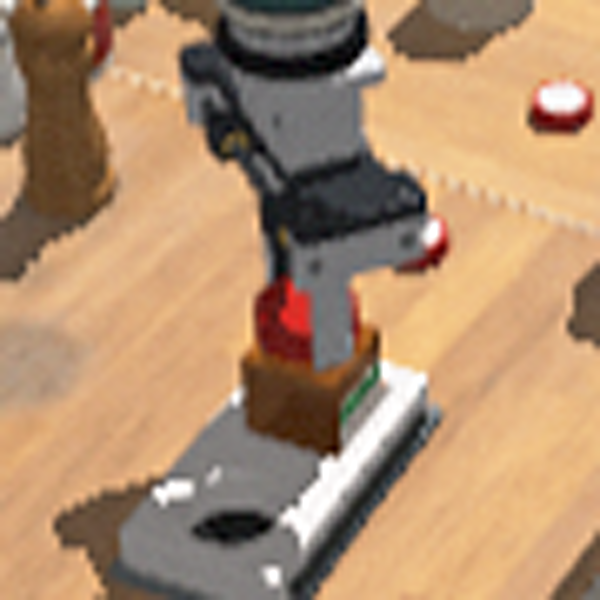

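The jar is seated and square, and the lid is rising while the axial force stays steady, so it is turning. Continue.

Call:
{"op": "carry_out", "data": {"targets": [[1,-0.02,0,0,-6],[1,-0.02,0,0,-6],[1,-0.02,0,0,-6],[1,-0.02,0,0,-6],[1,-0.02,0,0,-6],[1,0,0,0,0]]}}

```text
time: 12.05
tool_pos: [0.455, 0.0582, 0.0857]
ee_rot: [1.539, 1.565, -0.135]
wrist_force: [-0.1, 0.3, 5.9]
width: 0.0556
```

Call:
{"op": "carry_out", "data": {"targets": [[1,-0.02,0,0,-6],[1,-0.02,0,0,-6],[1,-0.02,0,0,-6],[1,-0.02,0,0,-6],[1,-0.02,0,0,-6],[1,0,0,0,0]]}}

```text
time: 12.65
tool_pos: [0.4544, 0.0583, 0.0856]
ee_rot: [1.011, 1.566, -0.141]
wrist_force: [-0.2, 0.9, 3.9]
width: 0.0554
```

Call:
{"op": "carry_out", "data": {"targets": [[1,0,0,0,-6],[1,0,0,0,-6],[1,0,0,0,-6],[1,0,0,0,0],[1,0,0,0,0]]}}

```text
time: 13.15
tool_pos: [0.4544, 0.0582, 0.0857]
ee_rot: [0.648, 1.566, -0.194]
wrist_force: [0.0, -0.8, 5.5]
width: 0.0558
```

Call:
{"op": "carry_out", "data": {"targets": [[1,-0.1,0,0,0],[1,-0.1,0,0,0],[1,0,0,0,0],[1,0,0,0,0]]}}

```text
time: 13.55
tool_pos: [0.4532, 0.0583, 0.0862]
ee_rot: [0.378, 1.569, -0.461]
wrist_force: [2.5, -0.4, 0.9]
width: 0.0559
```

```bash
python3 - <<'E'
from bench import robot
o=robot.get_obs(); print(o["tool_pos"],o["wrist_torque"],o["wrist_force"],o["joint_positions"],o["joint_torque"][5],o["width"])
E
```

```text
[0.45324552 0.05828502 0.08616273] [-0.23268755 -0.64280957  0.02747937] [ 2.53047145 -0.38282728  0.92077496] [ 4.16715218e-03 -6.62652438e-02  1.76535378e+00 -5.87368008e-04
  1.44134382e+00 -7.27914071e-01] -0.011774138838518411 0.055922874050378164
```

Call:
{"op": "carry_out", "data": {"targets": [[1,-0.1,0,0,0],[1,-0.1,0,0,0],[1,0,0,0,0],[1,0,0,0,0]]}}

```text
time: 13.95
tool_pos: [0.452, 0.0586, 0.0874]
ee_rot: [-2.283, 1.569, -3.121]
wrist_force: [0.6, -0.4, -1.5]
width: 0.0557
```

Call:
{"op": "carry_out", "data": {"targets": [[1,-0.1,0,0,0],[1,-0.1,0,0,0],[1,0,0,0,0],[1,0,0,0,0]]}}

```text
time: 14.35
tool_pos: [0.4528, 0.0586, 0.0901]
ee_rot: [1.217, 1.571, 0.379]
wrist_force: [1.8, -1.0, -1.6]
width: 0.0556
```

The force is now -1.6 N, which is the lid alone (it was -4.3 N with the jar), so the thread has let go. Lift straight.

Call:
{"op": "carry_out", "data": {"targets": [[1,-0.2,0,0,0],[1,-0.3,0,0,0],[1,-0.3,0,0,0],[1,-0.3,0,0,0],[1,-0.3,0,0,0],[1,-0.3,0,0,0],[1,-0.3,0,0,0],[1,-0.3,0,0,0],[1,-0.3,0,0,0],[1,-0.2,0,0,0],[1,0,0,0,0],[1,0,0,0,0],[1,0,0,0,0]]}}

```text
time: 15.65
tool_pos: [0.4526, 0.0585, 0.1179]
ee_rot: [-2.135, 1.57, -2.973]
wrist_force: [-1.6, 0.5, -1.7]
width: 0.0557
```

```bash
python3 - <<'E'
from h import *
o=robot.get_obs(); print(o["time"],o["tool_pos"],o["wrist_force"],o["width"])
si,Ks,Ps=snap("side"); im,K,P=snap("top")
print("mouth",proj(Ks,Ps,[.453,.0585,.102]),"TCP",proj(Ks,Ps,o["tool_pos"]))
cv2.imwrite("pics/f.png",cv2.resize(si[175:265,255:345],(600,600),interpolation=cv2.INTER_CUBIC))
E
```

```text
15.65 [0.45258773 0.05853851 0.11786102] [-1.56322179  0.47458057 -1.71594219] 0.05568440350885227
mouth [[301.14739248 221.18584952]] TCP [[301.02541936 217.72688387]]
```

View pics/f.png

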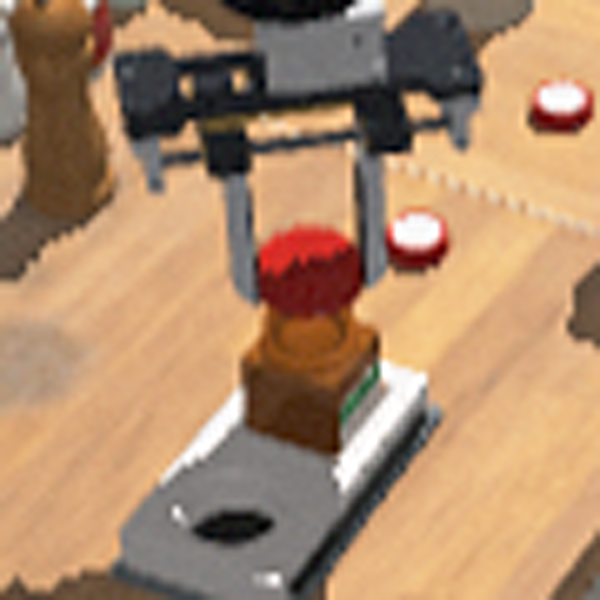

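The side view shows the lid gripped level above the open neck (crop (310,270) over (310,330)). The jar is unchanged and seated in the brace. I raise 4 mm more for clearance, then hand in.

Call:
{"op": "carry_out", "data": {"targets": [[1,-0.2,0,0,0],[1,-0.2,0,0,0],[1,0,0,0,0],[1,0,0,0,0],[1,0,0,0,0]]}}

```text
time: 16.25
tool_pos: [0.4527, 0.0585, 0.1221]
ee_rot: [-0.388, 1.571, -1.225]
wrist_force: [-0.4, 1.8, -1.4]
width: 0.0555
```

```bash
python3 - <<'E'
from bench import robot
o=robot.get_obs(); print(o["time"],o["tool_pos"],o["wrist_force"],o["width"]); print(robot.close_job())
E
```

```text
16.25 [0.45271967 0.05854531 0.1220785 ] [-0.4339393   1.82927301 -1.41595434] 0.055509035177025906
the job is handed in; nothing more can be done
None
```

I carried the amber jar by its lid into the square recess and pressed it home. I then turned the lid about 132° anticlockwise, lifted it straight off, and handed the job in at 16.25 s with the lid held over the open jar.

**Jar home:** contact came at the height expected for the recess floor, and I pressed until the wrist read about 14 N. The last side view shows the jar upright and seated, where it was before the lift.

**Lid free and held:** the load after the lift was about 1.5 N, which is the lid alone; with the jar it was 4.3 N. The finger opening is still 55.5 mm. The lid is level, an estimated 2 cm above the mouth. I worked that out from the arm's height, since the picture does not show the gap clearly.

**What disagreed:** during unscrewing the measured rise was only about 1.7 mm, not the 3.5 mm expected. The lid may have slipped a little in the jaws or sat low under my downward push. It lifted off freely all the same.

I did not re-measure the other things on the worktop. The arm's path stayed clear of them.

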